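# Gauge a trolley axle pin, then hold it up to the inspection camera

### The job

Slide the loose jaw of the length gauge along its bed until the steel axle pin is nipped between it and the sprung anvil and pushes the anvil back a few millimetres. Then lift the pin out of the gauge and hold it still in the air in front of the inspection camera: its middle at the camera's focus point (150 mm straight out from the lens, at lens height), level, square across the camera's line of sight, head end pointing away from the arm's base. Finish while still holding it there, and leave the other things on the bench alone.

Things in the scene. Friction and masses are not known exactly. Their poses are not given: they have to be found in the camera images.
- pin: Steel axle pin, about 0.3 kg: shank 20 mm in diameter, 110 mm long, then a round head 34 mm in diameter, 10 mm thick. Origin on its axis at mid-length; x runs along it towards the head (free to roll about x). Balance point 8 mm from the origin towards the head. Starts level and loose in the V blocks, axis 55 mm above the bench, head 5 to 12 mm short of the anvil.
- gauge: Length gauge, fixed: bed 340 x 56 x 15 mm high. Origin on the bench midway between its two V blocks; x along the bed from loose jaw to anvil (roughly world +y), z up; bed spans x -220 to 120 mm. V blocks at x = -40 and 40 mm, 8 mm thick, 40 mm wide, 55 mm high; between them the pin can be gripped from above, 40 mm over the bed. Anvil housing at x 84 to 106 mm, 81 mm high.
- jaw: Loose jaw: upright steel bar 26 mm wide, 16 mm thick, top 100 mm above the bench, on a low carriage (52 mm wide, 40 mm long, 28 mm high). Origin on its measuring face, 55 mm above the bench; axes as the gauge's: it closes along +x, the bar is at x -16 to 0 mm. Slides with 4 N friction (6 to 10 N pushing the pin too), stays where left; starts 15 to 70 mm short of the pin.
- anvil: Sprung anvil of the gauge, facing the loose jaw: steel disc 36 mm in diameter on a stem. Origin in the middle of its measuring face (which looks along -x), 55 mm above the bench, at gauge x = 68 mm when untouched; axes as the gauge's. It gives along +x by up to 6 mm: 1 N to start, 0.6 N more per mm, then a hard stop.
- camera: Inspection camera, fixed: base plate 100 x 120 x 12 mm, steel post, black housing 66 x 62 x 46 mm (top 223 mm up), grey lens barrel 36 mm in diameter. Origin on the bench; it looks level along its own -x (roughly world -y), lens front at x = -35 mm, 200 mm up. Its y is level, across the view, pointing roughly towards the robot's side: the pin's head goes to -y.
- focus (a point): The camera's focus point, in empty air: 150 mm straight out from the lens front, at camera x = -185 mm, y = 0, 200 mm above the bench. Its axes are the camera's.
- flask: Bystander: steel drinking bottle, 68 mm in diameter, 220 mm tall, standing. Origin under its centre.
- driver: Bystander: screwdriver about 200 mm long lying on the bench beyond the gauge.
- tray: Bystander: open grey plastic tray 70 x 100 x 35 mm. Origin under its centre.
- jar: Bystander: clear screw-top jar, 64 mm in diameter, 90 mm tall. Origin under its centre.
- pin_head (a point): Centre of the pin's head end face, 60 mm along the pin's x from its origin.

How it is judged:
On the way, in this order (a step that is already met when the one before it is completed fails the run):
1. the pin is nipped between the loose jaw and the sprung anvil, pressing it back (more than 1.5 N on each) (contact force between each of jaw, anvil and pin above 1.5 N), for 0.2 s.
2. the pin is lifted clear of the gauge in the gripper (over 110 mm) (height (world z) of pin above 0.11 m and contact force between the fingers and pin above 1.5 N and contact force between pin and gauge below 0.1 N), for 0.1 s.
At the end, for the whole second after the job is handed in: The gripper holds the pin still, touching neither camera nor gauge, its middle within 20 mm of the camera's focus point, its axis within 0.2 rad of level and square across the line of sight, the head end away from the arm's base (on the camera's -y side) (distance between pin and focus below 0.02 m and angle between the x axis of pin and the y axis of camera, either way round below 0.2 rad and y of pin_head in the frame of focus below -0.03 m and contact force between the fingers and pin above 1.5 N and linear speed of pin below 0.02 m/s and angular speed of pin below 0.15 rad/s and contact force between pin and camera below 0.1 N and contact force between pin and gauge below 0.1 N); the arm keeps its last pose, push and grip.
It fails at once if the steel bottle is knocked (moved over 20 mm) (distance of flask from where it was at the start of the episode above 0.02 m).
It fails at once if the screwdriver is knocked (moved over 20 mm) (distance of driver from where it was at the start of the episode above 0.02 m).
It fails at once if the tray is knocked (moved over 20 mm) (distance of tray from where it was at the start of the episode above 0.02 m).
It fails at once if the jar is knocked (moved over 20 mm) (distance of jar from where it was at the start of the episode above 0.02 m).
It also fails if it takes over 58 s, if anything falls off the work surface, if the arm or the gripper's body presses on something with over 40 N, if the wrist force passes 120 N, or if a joint passes its speed limit or range.

### The arm

A 7-joint arm with a two-finger parallel gripper is mounted at the origin on the work surface. World frame = base frame: x ahead of the robot, y to its left, z up, the work surface at z = 0. Lengths are in m, angles in rad, forces in N, time in s.
With the tool pointing down it reaches from about 0.4 to 0.875 m from the base axis. Payload 19.3 kg.
Tool frame: the origin (TCP) lies at the very end of the fingers, on their centre line; the grasp point (between the pads) lies bot.pinch_z behind it (bot.pinch_z is the distance from the TCP to the grasp point, in m); z points along the fingers, y is the line along which they close (so a half turn about z gives the same grasp; the last joint's range is limited). The gripper opens to 85 mm and grips with 20 to 120 N. Pads are 22 mm wide; open, the fingers measure 114 mm over their backs; the gripper's body (76 mm by 85 mm) begins 54 mm behind the grasp point. The pads swing forward as they close: fully open they stand 13 mm farther back than shut.
Start: joints at [1.232, 0.521, -0.036, 1.599, 0.021, 1.021, -0.113], TCP at [0.166, -0.603, 0.231] pointing down, gripper open.
Joint ranges: [-2.91, 2.91], [-0.3, 2.13], [-1.5, 1.42], [0.17, 2.43], [-1.26, 4.41], [0.16, 1.93], [-2.52, 2.52]. Speed limits (rad/s): [1.89, 1.89, 2.39, 2.39, 3.01, 3.01, 3.01].

### API

Orientations are given as [roll, pitch, yaw] about the fixed x, y, z axes, in that order (R = Rz(yaw) Ry(pitch) Rx(roll)).
In Python, from workcell import bot, grab_frame, ticket gives the robot as it stands.
- The arm moves only by the tool arm_command, never from a script. Its argument "commands" is a list of rows, each a list of 3 entries, a list of its own where there are three numbers: the shift along the world's x, y, z in mm, then the turn about the world's z in rad, then the gripper command: -1 is fully open, 1 is shut, values between are in proportion. In form: [[[tx, ty, tz], roll, fingers], ...]. A call has 1 to 20 rows; each row shifts and turns the commanded pose from where the row before left it; what a row does not reach is not made up. A row lasts 1/10 s, in which the tool goes at most 50 mm and 8.59 degrees, less where a joint would pass 70% of its speed; a pose out of reach is approached as far as the arm can. A call with a gripper value outside its range is refused whole. The fingers move at their own pace and stop on an object; "newtons" is the grip in N (left out, the last holds). Time passes only in rows, so rows that do not move let the fingers close. It gives the time, the measured TCP pose, the force, the opening and the grip force at its end, in the units of the state.
- bot.observe(): the state, without advancing time (a new reading comes with each control period).
- grab_frame(name): name is "side" or "top"; returns a dict with "image" (400x640x3 uint8, red, green, blue), "vertical_fov" (degrees; the focal length in pixels is half the picture's height over the tangent of half this angle, whatever the lens; pixels are square), "cx", "cy" (the principal point, pixels), "R" (3x3) and "t" (3): a world point X has camera coordinates R X + t. Camera axes: x right, y down, z forward; pixel columns grow to the right and rows downward; lengths in m; the calibration is good to about 2 mm. A picture is of the moment at which its call begins. There is no depth.
- ticket.job_done(): hands the job in; it is judged then, once.
The state is a dict: "clock": time; "qpos": joint angles; "qd": joint speeds; "joint_efforts": joint torques, N m; "position": TCP position; "tool_rot": TCP orientation; "force": force on the tool from outside, world axes, zero at the start; "moment": the same for the moment, N m; "grip_width": finger opening in m; "finger_force": force on a finger pad.
Only numpy, scipy, OpenCV 4.12 (cv2) and the standard library are available. Lean on these libraries where they do the work, as an engineer would, in place of code of your own. Each camera call takes 0.05 s, during which the arm holds its last target. There are 200 camera calls.

## Working session

There is one attempt and no reset: what is moved stays moved. The work goes in short steps, Python scripts to look and compute and a tool call to move; the robot and the scene stay as the last step left them, time stands still between calls to the robot, and variables do not carry over. Pictures are saved under pics/ and viewed, at most 10 in all, crops included, and the job is handed in when it is done.

Besides the shell and the picture viewer there is one more tool, called after "Emit:" as name(argument=value, ...) on one line, values as JSON. arm_command: Moves the arm, as the interface text tells. Its arguments: {"type":"object","properties":{"commands":{"type":"array"},"newtons":{"type":"number"}},"required":["commands"]}

```bash
mkdir -p pics; ls; cat > h.py <<'E'
import numpy as np, cv2
from workcell import bot, grab_frame, ticket
def grab(n,f):
    d=grab_frame(n); cv2.imwrite(f'pics/{f}.png',cv2.cvtColor(d['image'],cv2.COLOR_RGB2BGR)); np.savez(f'pics/{f}.npz',**d); return d
def F(d): return 200/np.tan(np.radians(float(d['vertical_fov']))/2)
def proj(d,X):
    c=np.asarray(X)@np.array(d['R']).T+d['t']; return c[...,:2]/c[...,2:]*F(d)+[d['cx'],d['cy']]
def plane(d,uv,z):
    uv=np.atleast_2d(uv).astype(float); R=np.array(d['R']);o=-R.T@d['t']
    r=np.c_[(uv-[d['cx'],d['cy']])/F(d),np.ones(len(uv))]@R
    return o+r*((z-o[2])/r[:,2:])
E
python3 - <<'E'
from h import *
for n in('top','side'):
    d=grab(n,n+'0'); print(n,F(d),d['cx'],d['cy'],-np.array(d['R']).T@d['t'],np.round(d['R'],3).tolist())
print(bot.pinch_z,bot.observe())
E
```

```text
pics
top 387.82601940059817 325.09456178381197 198.3100344375362 [0.51552589 0.04128558 1.28095838] [[-0.025, -0.999, -0.024], [-0.996, 0.027, -0.084], [0.085, 0.022, -0.996]]
side 511.7234631151591 319.7102321660777 202.70769638958123 [0.45113598 0.93547359 1.02353187] [[-0.98, -0.198, 0.011], [-0.149, 0.697, -0.701], [0.131, -0.689, -0.713]]
0.0187 {'clock': 0.1, 'qpos': array([ 1.23178916,  0.52197238, -0.03630606,  1.59993573,  0.02119174,
        1.02108355, -0.11280399]), 'qd': array([ 2.28135589e-04, -2.36974446e-03,  2.11149626e-03, -2.98665452e-03,
       -1.90308084e-03, -6.65867652e-06,  1.27254332e-04]), 'joint_efforts': array([ 5.90508222e-03, -9.28476977e+01,  1.98548935e+00, -3.70520389e+01,
        1.82271260e-02,  5.49461256e-03, -5.67723907e-05]), 'position': array([ 0.16586937, -0.60228513,  0.23077778]), 'tool_rot': array([-3.14058095e+00,  7.35255814e-05,  2.68769105e-01]), 'force': array([1.14766182, 0.13186503, 1.145887  ]), 'moment': array([-0.00760001,  0.03830686,  0.03512575]), 'finger_force': 0.0, 'grip_width': 0.08550219137394732}
```

View pics/top0.png

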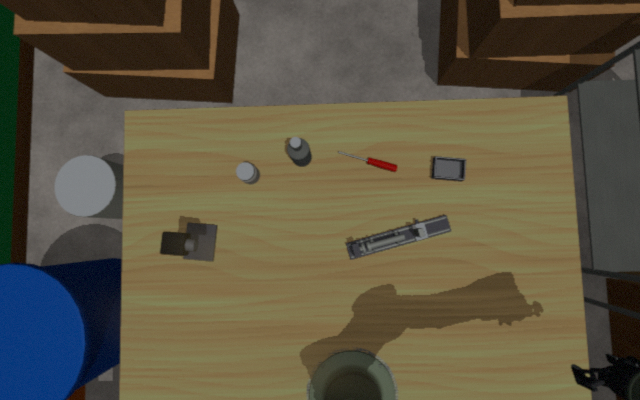

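View pics/side0.png

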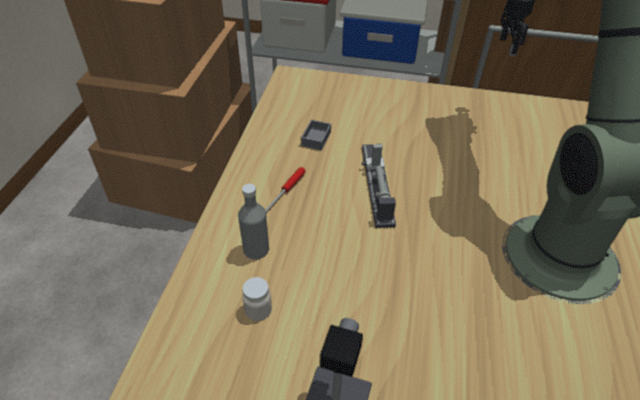

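The top view (image left = +y, up = +x) shows the gauge at about (348–450, 215–260), with the jaw near (420, 230). The inspection camera is at about (190, 243). I'll enlarge both.

```bash
python3 - <<'E'
from h import *
t=cv2.imread('pics/top0.png');s=cv2.imread('pics/side0.png')
a=cv2.resize(t[200:270,335:465],None,fx=6,fy=6,interpolation=cv2.INTER_CUBIC)  #780x420
a=cv2.convertScaleAbs(a,alpha=1.6)
cv2.imwrite('pics/c1.png',a)
b=cv2.resize(s[135:235,345:415],None,fx=5.9,fy=5.9,interpolation=cv2.INTER_CUBIC)
c=cv2.resize(t[210:270,150:230],None,fx=4.8,fy=4.8,interpolation=cv2.INTER_CUBIC)
im=np.zeros((590,800,3),np.uint8);im[:b.shape[0],:b.shape[1]]=b;im[:c.shape[0],415:415+c.shape[1]]=c
cv2.imwrite('pics/c2.png',cv2.convertScaleAbs(im,alpha=1.6))
E
```

```text
(no output)
```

View pics/c1.png

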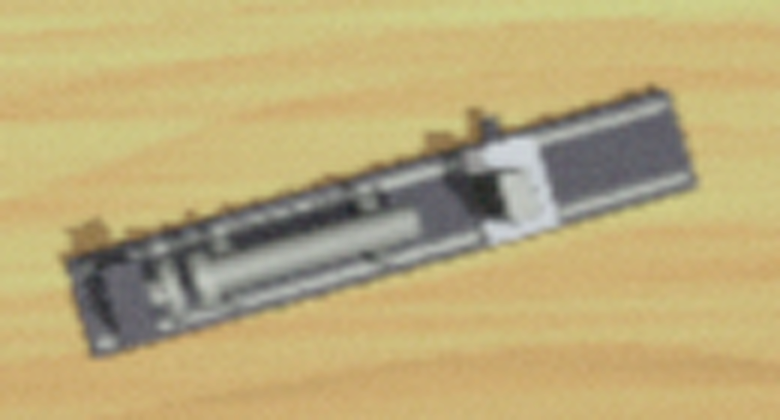

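View pics/c2.png

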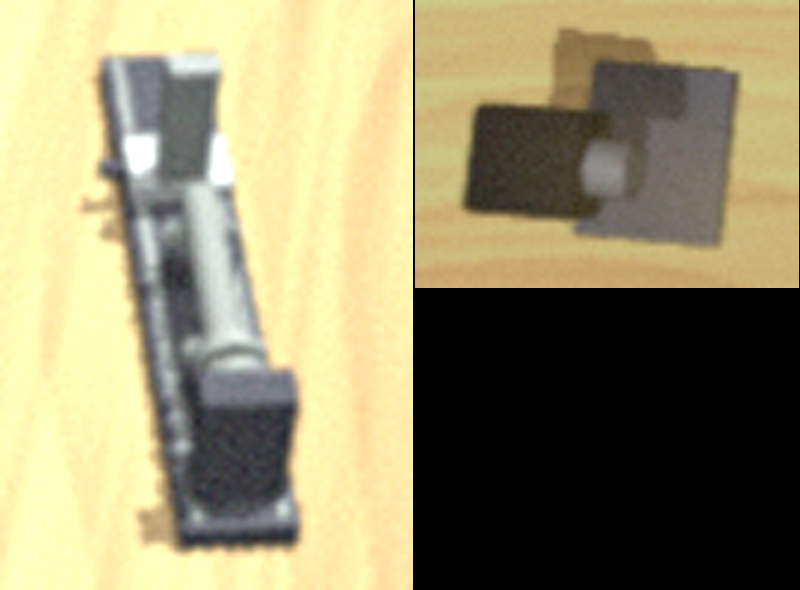

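```bash
python3 - <<'E'
from h import *
d=dict(np.load('pics/top0.npz'))
def P(l,z,o,s): return plane(d,(np.array(l,float)+.5)/s-.5+o,z)*1000
o=[335,200]
b=P([(70,260),(97,353),(693,185),(662,92)],15,o,6)*0+P([(70,260),(97,353),(693,185),(662,92)],.015,o,6)
print('bed',b[:,:2].round(1).tolist(),np.linalg.norm(np.diff(b,axis=0),axis=1))
e=(b[0]+b[1])/2;w=(b[2]+b[3])/2; u=(e-w)[:2];L=np.linalg.norm(u);u/=L
org=w[:2]+u*(L/2+50); n=np.array([-u[1],u[0]])
print('yaw',np.arctan2(u[1],u[0]),'origin',org)
def G(name,l,z,o=o,s=6):
    p=P(l,z,o,s)[:,:2]; print(name,p.round(1).tolist(),'gauge',np.c_[(p-org)@u,(p-org)@n].round(1).tolist())
G('pin tail top',[(416,208),(420,236)],.055)
G('pin shank mid',[(200,262),(210,290)],.055)
G('jaw bar top',[(500,175),(508,225),(550,217),(540,170)],.1)
G('carriage',[(483,150),(495,243),(558,225),(540,137)],.028)
o2=np.array([150,210])
q=np.array([(738,70),(720,245),(575,235),(595,62)])-[415,0]
c=P(q,.012,o2,4.8); print('plate',c[:,:2].round(1).tolist(),np.linalg.norm(np.diff(c,axis=0),axis=1),c.mean(0))
v=(c[1]-c[0]); print('cam y axis',v[:2]/np.linalg.norm(v), np.arctan2(v[1],v[0]))
h=np.array([(478,104),(465,210),(598,218),(610,115)])-[415,0]
print('housing',P(h,.223,o2,4.8)[:,:2].round(1).tolist())
print('lens tip',P(np.array([(630,143),(628,195)])-[415,0],.2,o2,4.8)[:,:2].round(1).tolist())
ds=dict(np.load('pics/side0.npz'))
def S(l,z,o,s): return plane(ds,(np.array(l,float)+.5)/s-.5+o,z)[:,:2]*1000
for nm,l,z in[('bedS',[(105,58),(162,58),(180,530),(297,530)],.015),('jawtop',[(168,58),(218,58),(165,75),(215,75)],.1),('anvhouse top',[(205,372),(298,372),(205,405),(297,405)],.081)]:
    p=S(l,z,[345,135],5.9);print(nm,p.round(1).tolist(),np.c_[(p-org)@u,(p-org)@n].round(1).tolist())
# side camera lens
E
```

```text
bed [[476.6, 4.4], [426.6, -8.6], [508.5, -331.6], [559.0, -317.6]] [ 51.74980211 333.23296944  52.3375111 ]
yaw 1.820185015986233 origin [ 480.3246942  -114.91001539]
pin tail top [[500.4, -175.7], [485.8, -177.1]] gauge [[-63.8, -4.5], [-61.7, 10.0]]
pin shank mid [[475.2, -62.2], [460.5, -66.9]] gauge [[52.3, -8.0], [51.4, 7.3]]
jaw bar top [[516.4, -210.5], [491.3, -213.3], [494.8, -234.5], [518.4, -230.6]] gauge [[-101.5, -11.4], [-98.1, 13.6], [-119.5, 15.5], [-121.5, -8.4]]
carriage [[530.0, -217.4], [480.5, -221.5], [489.2, -255.3], [536.2, -248.0]] gauge [[-111.6, -22.9], [-103.4, 26.2], [-138.3, 26.1], [-142.8, -21.3]]
plate [[548.2, 427.3], [429.7, 439.8], [438.8, 539.3], [556.2, 526.1]] [119.10120903  99.90748762 118.12035843] [493.208471   483.13704022  12.        ]
cam y axis [-0.99447458  0.10497764] 3.036421240472072
housing [[527.2, 512.9], [467.2, 519.8], [460.8, 443.4], [519.0, 436.7]]
lens tip [[502.5, 433.5], [472.5, 434.6]]
bedS [[556.6, -317.9], [527.1, -324.2], [476.3, 8.7], [424.6, -2.3]] [[-215.5, -23.8], [-214.4, 6.4], [120.8, -26.6], [122.9, 26.2]]
jawtop [[517.8, -218.7], [494.1, -223.8], [517.6, -205.5], [494.0, -210.6]] [[-109.8, -10.7], [-108.9, 13.5], [-97.0, -13.8], [-96.1, 10.3]]
anvhouse top [[475.4, -26.9], [435.0, -35.5], [473.0, -6.4], [433.5, -14.9]] [[86.5, -17.0], [88.1, 24.3], [106.9, -19.7], [108.5, 20.7]]
```

The heights and sizes agree between the two views: bed about 333×52 mm, yaw 1.82, origin (480, −115), jaw face at gauge x ≈ −98. I'll push the jaw from behind with closed fingers, so the tool goes to gauge x = −140 first.

Emit:
arm_command(commands=[[[22, 22, 0], 0.097, 1], [[22, 22, 0], 0.097, 1], [[22, 22, 0], 0.097, 1], [[22, 22, 0], 0.097, 1], [[22, 22, 0], 0.097, 1], [[22, 22, 0], 0.097, 1], [[22, 22, 0], 0.097, 1], [[22, 22, 0], 0.097, 1], [[22, 22, 0], 0.097, 1], [[22, 22, 0], 0.097, 1], [[22, 22, 0], 0.097, 1], [[22, 22, 0], 0.097, 1], [[22, 22, 0], 0.097, 1], [[22, 22, 0], 0.097, 1], [[22, 22, 0], 0.097, 1], [[19, 22, 0], 0.096, 1], [[0, 0, 0], 0, 1], [[0, 0, 0], 0, 1], [[0, 0, 0], 0, 1]], newtons=30)

```text
clock: 2.0
position: [0.5142, -0.2515, 0.2311]
tool_rot: [-3.141, 0.0, 1.818]
force: [0.7, 0.2, 0.3]
grip_width: 0.0001
finger_force: 0.0
```

```bash
cat >> h.py <<'E'
yaw=1.8202; org=np.array([480.3,-114.9]); u=np.array([np.cos(yaw),np.sin(yaw)]); n=np.array([-u[1],u[0]])
def st():
    o=bot.observe(); p=o['position']*1000; r=p[:2]-org
    print('t',o['clock'],'p',p.round(1),'g',(r@u).round(1),(r@n).round(1),'yaw',o['tool_rot'].round(3),'F',o['force'].round(1),'Fu',(o['force'][:2]@u).round(1),'w',o['grip_width'],o['finger_force'],'q7',o['qpos'].round(2))
E
python3 - <<'E'
from h import *
st()
s=cv2.imread('pics/side0.png'); cv2.imwrite('pics/c3.png',cv2.convertScaleAbs(cv2.resize(s[310:400,300:380],None,fx=6,fy=6,interpolation=cv2.INTER_CUBIC),alpha=1.5))
E
```

```text
t 2.0 p [ 514.2 -251.5  231.1] g -140.7 0.8 yaw [-3.141  0.     1.818] F [0.7 0.2 0.3] Fu -0.0 w 0.00014998648414460988 0.0 q7 [ 0.71  0.48 -0.5   1.72  0.26  1.01  0.36]
```

View pics/c3.png

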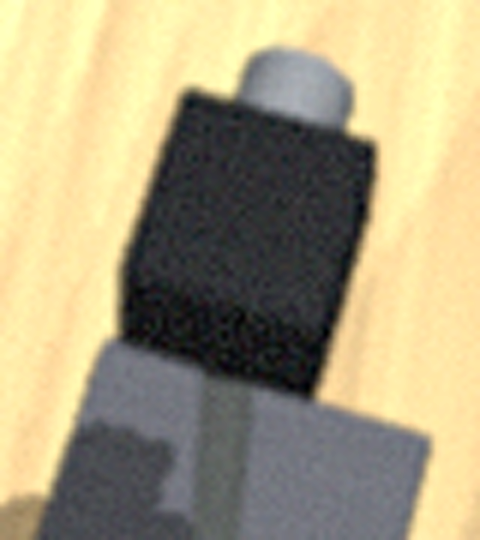

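The side crop shows the housing-top front corners at about (187, 90) and (375, 142), with the barrel's far rim at about (295, 47). I'm lowering behind the jaw and measuring these.

Emit:
arm_command(commands=[[[0, 0, -30], 0, 1], [[0, 0, -30], 0, 1], [[0, 0, -30], 0, 1], [[0, 0, -30], 0, 1], [[0, 0, -30], 0, 1], [[0, 0, -21], 0, 1], [[0, 0, -15], 0, 1], [[0, 0, 0], 0, 1], [[0, 0, 0], 0, 1]])

```text
clock: 2.9
position: [0.5151, -0.251, 0.0459]
tool_rot: [3.141, 0.0, 1.819]
force: [1.2, 0.3, 0.3]
grip_width: 0.0001
finger_force: 0.0
```

```bash
python3 - <<'E'
from h import *
st()
d=dict(np.load('pics/side0.npz'))
f=lambda l,z:plane(d,(np.array(l,float)+.5)/6-.5+[300,310],z)[:,:2]*1000
print(f([(187,90),(375,142),(320,330),(125,270)],.223).round(1).tolist(), f([(295,47)],.217))
grab('side','s2');t=grab('top','t2')
cv2.imwrite('pics/c4.png',cv2.resize(cv2.imread('pics/s2.png')[100:240,320:440],None,fx=4,fy=4))
E
```

```text
t 2.9 p [ 515.1 -251.    45.9] g -140.4 -0.1 yaw [3.141 0.    1.819] F [1.2 0.3 0.3] Fu 0.0 w 0.00011350469172197957 0.0 q7 [ 0.63  0.72 -0.4   1.85  0.43  0.65  0.22]
[[518.8, 455.3], [461.8, 461.1], [468.5, 522.6], [525.4, 515.9]] [[490.05981348 430.51719507]]
```

View pics/c4.png

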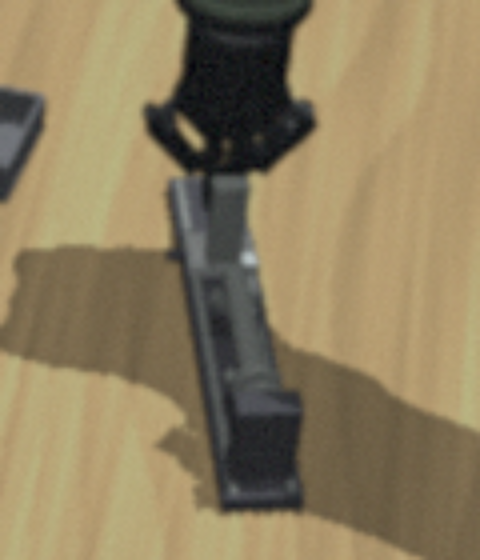

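The closed fingers stand behind the jaw bar at about (225, 165) in this crop. Now I'll push along the bed in stages, watching the force.

Emit:
arm_command(commands=[[[-1.2, 4.8, 0], 0, 1], [[-1.2, 4.8, 0], 0, 1], [[-1.2, 4.8, 0], 0, 1], [[-1.2, 4.8, 0], 0, 1], [[-1.2, 4.8, 0], 0, 1], [[-1.2, 4.8, 0], 0, 1]])

```text
clock: 3.6
position: [0.5077, -0.2214, 0.0454]
tool_rot: [3.141, 0.0, 1.82]
force: [1.6, -3.5, 1.6]
grip_width: 0.0003
finger_force: 0.0
```

Emit:
arm_command(commands=[[[-1.2, 4.8, 0], 0, 1], [[-1.2, 4.8, 0], 0, 1], [[-0.7, 2.9, 0], 0, 1]])

```text
clock: 3.9
position: [0.5045, -0.2087, 0.0453]
tool_rot: [-3.141, -0.0, 1.82]
force: [0.8, -2.7, 1.9]
grip_width: -0.0001
finger_force: 0.0
```

Emit:
arm_command(commands=[[[-0.7, 2.9, 0], 0, 1], [[-0.7, 2.9, 0], 0, 1]])

```text
clock: 4.1
position: [0.5031, -0.2035, 0.0453]
tool_rot: [-3.141, 0.0, 1.82]
force: [1.3, -5.7, 1.4]
grip_width: -0.0002
finger_force: 0.0
```

Emit:
arm_command(commands=[[[-0.5, 1.9, 0], 0, 1], [[-0.5, 1.9, 0], 0, 1]])

```text
clock: 4.3
position: [0.5023, -0.1998, 0.0453]
tool_rot: [3.142, 0.0, 1.819]
force: [1.6, -6.8, 0.4]
grip_width: 0.0002
finger_force: 0.0
```

Emit:
arm_command(commands=[[[-0.5, 1.9, 0], 0, 1]])

```text
clock: 4.4
position: [0.5018, -0.198, 0.0453]
tool_rot: [3.142, 0.0, 1.819]
force: [0.6, -5.4, 0.4]
grip_width: -0.0002
finger_force: 0.0
```

```bash
python3 - <<'E'
from h import *
st()
E
```

```text
t 4.4 p [ 501.8 -198.    45.3] g -85.8 -0.3 yaw [3.142 0.    1.819] F [ 0.6 -5.4  0.4] Fu -5.3 w -0.0002475613204698461 0.0 q7 [ 0.55  0.69 -0.39  1.94  0.44  0.6   0.12]
```

The force rose from about 3.5 N to about 6 N, so the pin is moving. I'm carrying on in small steps.

Emit:
arm_command(commands=[[[-0.5, 1.9, 0], 0, 1], [[-0.2, 1, 0], 0, 1]])

```text
clock: 4.6
position: [0.5011, -0.1952, 0.0453]
tool_rot: [-3.142, 0.001, 1.819]
force: [1.9, -7.6, -0.3]
grip_width: 0.0
finger_force: 0.0
```

Emit:
arm_command(commands=[[[-0.2, 1, 0], 0, 1], [[-0.2, 1, 0], 0, 1]])

```text
clock: 4.8
position: [0.5006, -0.1935, 0.0453]
tool_rot: [-3.141, 0.001, 1.819]
force: [2.2, -7.8, 0.6]
grip_width: -0.0001
finger_force: 0.0
```

Emit:
arm_command(commands=[[[-0.2, 1, 0], 0, 1]])

```text
clock: 4.9
position: [0.5004, -0.1926, 0.0453]
tool_rot: [-3.141, 0.001, 1.819]
force: [1.2, -8.5, 0.5]
grip_width: -0.0002
finger_force: 0.0
```

Emit:
arm_command(commands=[[[-0.2, 1, 0], 0, 1]])

```text
clock: 5.0
position: [0.5001, -0.1917, 0.0453]
tool_rot: [-3.141, 0.001, 1.819]
force: [-0.1, -9.1, 0.3]
grip_width: -0.0001
finger_force: 0.0
```

Emit:
arm_command(commands=[[[-0.2, 1, 0], 0, 1]])

```text
clock: 5.1
position: [0.4999, -0.1908, 0.0453]
tool_rot: [-3.141, 0.001, 1.819]
force: [1.0, -10.2, 0.3]
grip_width: -0.0002
finger_force: 0.0
```

```bash
python3 - <<'E'
from h import *
st();grab('top','t3');grab('side','s3')
a=cv2.imread('pics/t3.png')[205:270,335:435];b=cv2.imread('pics/s3.png')[140:235,345:415]
im=np.zeros((560,800,3),np.uint8);a=cv2.resize(a,(430,280),interpolation=2);b=cv2.resize(b,None,fx=5.2,fy=5.2,interpolation=2)
im[:280,:430]=a;im[:b.shape[0],435:435+b.shape[1]]=b[:,:365]
cv2.imwrite('pics/c5.png',cv2.convertScaleAbs(im,alpha=1.7))
E
```

```text
t 5.1 p [ 499.9 -190.8   45.3] g -78.4 -0.3 yaw [-3.141e+00  1.000e-03  1.819e+00] F [  1.  -10.2   0.3] Fu -10.1 w -0.00016943350364389563 0.0 q7 [ 0.53  0.68 -0.38  1.95  0.44  0.59  0.1 ]
```

View pics/c5.png

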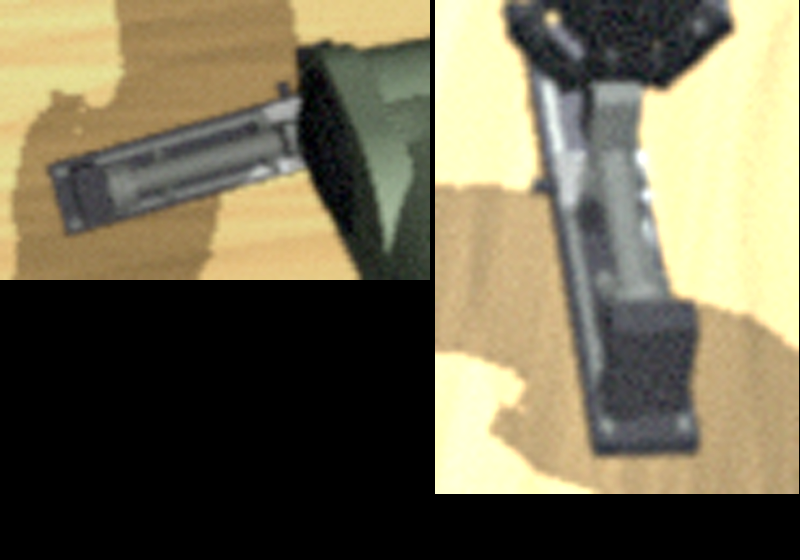

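The pin's head has moved up to the housing at the left of the top crop, with the jaw bar against its tail, and the force has climbed to 10 N. One more millimetre, then hold.

Emit:
arm_command(commands=[[[-0.2, 1, 0], 0, 1], [[0, 0, 0], 0, 1]])

```text
clock: 5.4
position: [0.4998, -0.1901, 0.0453]
tool_rot: [-3.141, 0.001, 1.819]
force: [1.9, -11.1, 0.1]
grip_width: -0.0004
finger_force: 0.0
```

Emit:
arm_command(commands=[[[0, 0, 0], 0, 1], [[0, 0, 0], 0, 1], [[0, 0, 0], 0, 1]])

```text
clock: 5.7
position: [0.4997, -0.19, 0.0453]
tool_rot: [-3.141, 0.001, 1.819]
force: [1.6, -11.3, 0.1]
grip_width: -0.0001
finger_force: 0.0
```

```bash
python3 - <<'E'
from h import *
st()
E
```

```text
t 5.7 p [ 499.7 -190.    45.3] g -77.6 -0.3 yaw [-3.141e+00  1.000e-03  1.819e+00] F [  1.6 -11.3   0.1] Fu -11.3 w -9.672820315298982e-05 0.0 q7 [ 0.53  0.68 -0.38  1.95  0.44  0.59  0.1 ]
```

Nipped: the force has been steady at 11.3 N for 0.5 s, about 4–5 N over the sliding friction. I'll back off, rise, move over the pin (gauge x ≈ 19), and open.

Emit:
arm_command(commands=[[[1.5, -6, 0], 0, 1], [[0, 0, 20], 0, 1], [[0, 0, 30], 0, 1], [[0, 0, 30], 0, 1], [[0, 0, 25], 0, 1], [[-5, 20, 0], 0, -1], [[-5, 20, 0], 0, -1], [[-5, 20, 0], 0, -1], [[-5, 20, 0], 0, -1], [[-5.5, 19.5, 0], 0, -1], [[0, 0, 0], 0, -1], [[0, 0, 0], 0, -1], [[0, 0, 0], 0, -1]])

```text
clock: 7.0
position: [0.4759, -0.0959, 0.1502]
tool_rot: [-3.141, -0.0, 1.819]
force: [-0.2, -0.1, -0.6]
grip_width: 0.085
finger_force: 0.0
```

```bash
python3 - <<'E'
from h import *
st();grab('side','s4')
b=cv2.imread('pics/s4.png')[120:235,320:430]
cv2.imwrite('pics/c6.png',cv2.convertScaleAbs(cv2.resize(b,None,fx=5,fy=5,interpolation=2),alpha=1.7))
E
```

```text
t 7.0 p [475.9 -95.9 150.2] g 19.5 -0.4 yaw [-3.141 -0.     1.819] F [-0.2 -0.1 -0.6] Fu -0.1 w 0.08504663388846048 0.0 q7 [ 0.47  0.46 -0.5   2.02  0.32  0.74  0.02]
```

View pics/c6.png

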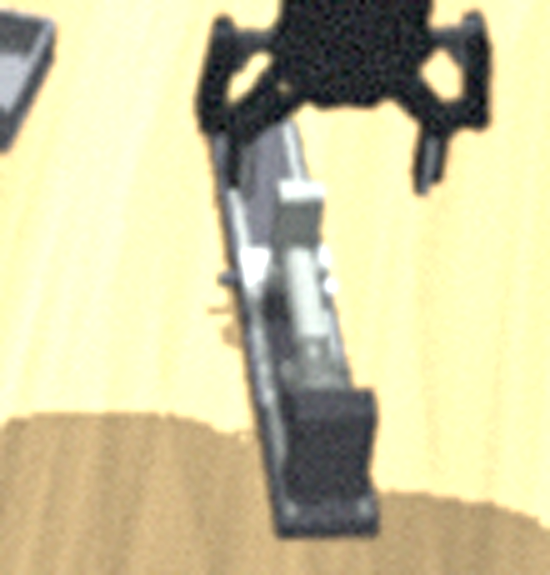

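The pin sits between the jaw bar (300, 200) and the housing (330, 400), with the open fingers straddling it from above. I'm lowering and gripping.

Emit:
arm_command(commands=[[[0, 0, -25], 0, -1], [[0, 0, -25], 0, -1], [[0, 0, -25], 0, -1], [[0, 0, -20], 0, -1], [[0, 0, -12], 0, -1], [[0, 0, -7], 0, -1], [[0, 0, 0], 0, -1]], newtons=60)

```text
clock: 7.75
position: [0.4757, -0.0954, 0.0359]
tool_rot: [-3.141, -0.0, 1.82]
force: [0.1, -0.3, 0.9]
grip_width: 0.0851
finger_force: 0.0
```

Emit:
arm_command(commands=[[[0, 0, 0], 0, 1], [[0, 0, 0], 0, 1], [[0, 0, 0], 0, 1], [[0, 0, 0], 0, 1], [[0, 0, 0], 0, 1], [[0, 0, 0], 0, 1], [[0, 0, 0], 0, 1], [[0, 0, 0], 0, 1]])

```text
clock: 8.55
position: [0.4748, -0.0957, 0.0365]
tool_rot: [-3.14, 0.0, 1.819]
force: [-8.0, -0.2, 12.5]
grip_width: 0.0181
finger_force: 58.2
```

The width is 18 mm rather than 20, with an upward push on the tool, so the grip is a bit above the axis and slightly off to one side. I'll reopen, lower, and shift.

Emit:
arm_command(commands=[[[0, 0, 0], 0, 0], [[0, 0, 0], 0, 0], [[-1, -0.5, -3], 0, 0], [[0, 0, -2], 0, 0], [[0, 0, 0], 0, 1], [[0, 0, 0], 0, 1], [[0, 0, 0], 0, 1], [[0, 0, 0], 0, 1], [[0, 0, 0], 0, 1], [[0, 0, 0], 0, 1]])

```text
clock: 9.55
position: [0.4748, -0.0958, 0.0313]
tool_rot: [-3.141, -0.0, 1.82]
force: [-1.3, 0.4, -0.1]
grip_width: 0.0183
finger_force: 58.5
```

```bash
python3 - <<'E'
from h import *
st()
E
```

```text
t 9.55 p [474.8 -95.8  31.3] g 19.9 0.6 yaw [-3.141 -0.     1.82 ] F [-1.3  0.4 -0.1] Fu 0.7 w 0.01826742161520859 58.47119450569153 q7 [ 0.35  0.66 -0.37  2.09  0.49  0.48 -0.13]
```

Neutral forces now, a clean grip. Lifting.

Emit:
arm_command(commands=[[[0, 0, 8], 0, 1], [[0, 0, 15], 0, 1], [[0, 0, 20], 0, 1], [[0, 0, 20], 0, 1], [[0, 0, 20], 0, 1], [[0, 0, 20], 0, 1], [[0, 0, 20], 0, 1], [[0, 0, 15], 0, 1], [[0, 0, 7], 0, 1], [[0, 0, 0], 0, 1], [[0, 0, 0], 0, 1], [[0, 0, 0], 0, 1]], newtons=80)

```text
clock: 10.75
position: [0.4744, -0.0958, 0.1756]
tool_rot: [-3.14, -0.001, 1.82]
force: [0.3, 0.5, -3.5]
grip_width: 0.0177
finger_force: 79.6
```

```bash
python3 - <<'E'
from h import *
st();grab('side','s5')
b=cv2.imread('pics/s5.png')[100:235,310:440]
cv2.imwrite('pics/c7.png',cv2.convertScaleAbs(cv2.resize(b,None,fx=4.4,fy=4.4,interpolation=2),alpha=1.7))
E
```

```text
t 10.75 p [474.4 -95.8 175.6] g 20.0 1.0 yaw [-3.14e+00 -1.00e-03  1.82e+00] F [ 0.3  0.5 -3.5] Fu 0.4 w 0.017722722021061454 79.5949637889862 q7 [ 0.49  0.42 -0.53  2.    0.29  0.8   0.05]
```

View pics/c7.png

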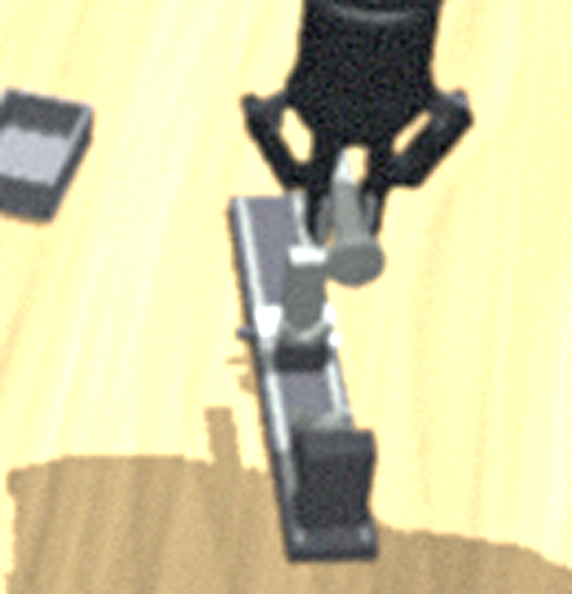

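The pin is held (about 3.5 N) with its head at crop (356, 264), facing the camera side. Now I'll carry it to the focus, turning −1.925 rad, in two halves.

Emit:
arm_command(commands=[[[0, 10, 0], -0.05, 1], [[0, 20, 0], -0.1, 1], [[0, 20, 0], -0.1, 1], [[0, 20, 0], -0.1, 1], [[1, 20, 0], -0.1, 1], [[1, 20, 0], -0.1, 1], [[1, 20, 0], -0.1, 1], [[1, 20, 0], -0.1, 1], [[1, 20, 0], -0.1, 1], [[1, 10, 0], -0.05, 1], [[0, 0, 0], 0, 1]])

```text
clock: 11.9
position: [0.4806, 0.0857, 0.1759]
tool_rot: [-3.141, 0.0, 0.921]
force: [-0.7, -0.0, -2.7]
grip_width: 0.0179
finger_force: 79.4
```

```bash
python3 - <<'E'
from h import *
st()
E
```

```text
t 11.9 p [480.6  85.7 175.9] g 194.3 -49.8 yaw [-3.141  0.     0.921] F [-0.7 -0.  -2.7] Fu 0.2 w 0.01791524971086437 79.4278621673584 q7 [-0.02  0.4  -0.35  1.99  0.19  0.78 -1.13]
```

Emit:
arm_command(commands=[[[0, 10, 0], -0.05, 1], [[0, 20, 0], -0.1, 1], [[0, 20, 0], -0.1, 1], [[0, 20, 0], -0.1, 1], [[0, 20, 0], -0.1, 1], [[0, 20, 0], -0.1, 1], [[0, 20, 0], -0.1, 1], [[0, 20, 0], -0.1, 1], [[0, 20, 0], -0.1, 1], [[1, 17, 0], -0.06, 1], [[0, 10, 0], -0.05, 1], [[0, 0, 0], 0, 1], [[0, 0, 0], 0, 1]])

```text
clock: 13.2
position: [0.4819, 0.2801, 0.1759]
tool_rot: [3.141, 0.0, -0.038]
force: [0.4, -0.5, -2.3]
grip_width: 0.0176
finger_force: 79.4
```

```bash
python3 - <<'E'
from h import *
st();grab('side','s6');d=grab('top','t6')
p=proj(d,np.array([[.4733,.2834,.2],[.533,.277,.2],[.413,.29,.2]]));print('top focus,head,tail',p.round(1).tolist())
ds=dict(np.load('pics/s6.npz'));q=proj(ds,np.array([[.4733,.2834,.2],[.533,.277,.2],[.413,.29,.2]]));print('side',q.round(1).tolist())
a=cv2.imread('pics/t6.png');b=cv2.imread('pics/s6.png')
def crop(im,c,w,h,s):
    x,y=int(c[0]-w/2),int(c[1]-h/2);x=max(x,0);y=max(y,0);print('crop',x,y,s);return cv2.resize(im[y:y+h,x:x+w],(w*s,h*s),interpolation=2)
A=crop(a,p[0],78,110,5);B=crop(b,q[0],82,110,5)
cv2.imwrite('pics/c8.png',cv2.convertScaleAbs(np.hstack([A,B]),alpha=1.6))
E
```

```text
t 13.2 p [481.9 280.1 175.9] g 382.4 -99.0 yaw [ 3.141  0.    -0.038] F [ 0.4 -0.5 -2.3] Fu -0.6 w 0.017597381707673446 79.36973690986633 q7 [-0.53  0.48 -0.14  1.83  0.09  0.83 -2.32]
top focus,head,tail [[247.9, 248.6], [250.0, 227.0], [245.7, 270.6]]
side [[368.0, 261.7], [339.5, 254.6], [397.3, 269.2]]
crop 208 193 5
crop 326 206 5
```

View pics/c8.png

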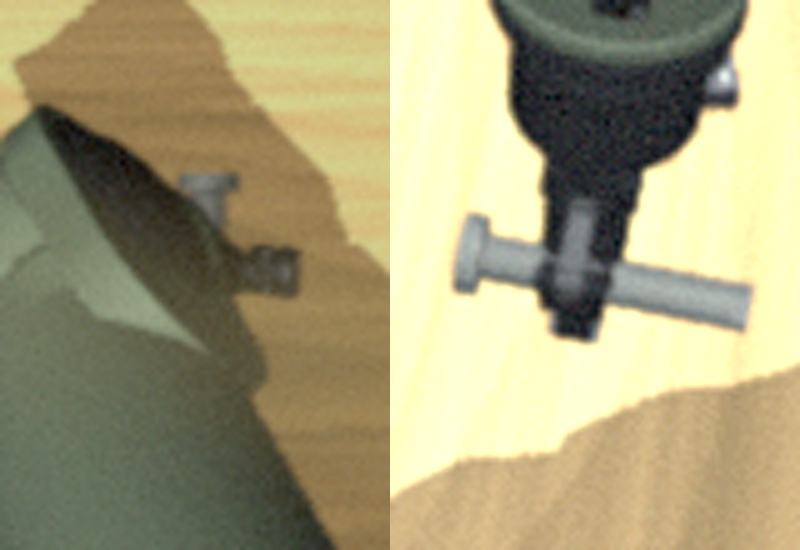

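In the side view the pin's head is at about (340.6, 256.8) and its tail at (397.4, 267.4). The predictions were (339.5, 254.6) and (397.3, 269.2), so the middle is within about 2 mm. One last small turn, then I'll settle and hand in.

Emit:
arm_command(commands=[[[0, 1, 0.5], -0.03, 1], [[0, 1, 0.5], -0.03, 1], [[0, 0, 0], 0, 1], [[0, 0, 0], 0, 1], [[0, 0, 0], 0, 1], [[0, 0, 0], 0, 1], [[0, 0, 0], 0, 1], [[0, 0, 0], 0, 1]])

```text
clock: 14.1
position: [0.4818, 0.2831, 0.1773]
tool_rot: [3.142, 0.0, -0.1]
force: [-0.9, -0.4, -2.8]
grip_width: 0.0182
finger_force: 79.4
```

```bash
python3 - <<'E'
from h import *
st();print(abs(bot.observe()['qd']).max()); print(ticket.job_done())
E
```

```text
t 14.1 p [481.8 283.1 177.3] g 385.3 -99.7 yaw [ 3.142  0.    -0.1  ] F [-0.9 -0.4 -2.8] Fu -0.2 w 0.01815815297281066 79.37146067619324 q7 [-0.55  0.48 -0.13  1.83  0.08  0.84 -2.38]
0.0016443432113770575
the job is handed in; nothing more can be done
None
```

I nipped the pin in the gauge, lifted it out and handed the job in at 14 s, still held at the camera's focus point; its middle was within about 2 mm in the last side view, and the judge returned no verdict.

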